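# Move the oil bottles to the measuring rack in the same order

## Robot

A 6-joint arm with a two-finger parallel gripper is mounted at the origin on a cart in front of the work surface, level with it; the furniture and walls round the work are solid. World frame = base frame: x ahead of the robot, y to its left, z up, the work surface at z = 0. Lengths are in m, angles in rad, forces in N, time in s.
With the tool pointing down it reaches from about 0.375 to 0.825 m from the base axis. Payload 5.5 kg.
Tool frame: the origin (TCP) lies midway between the tips of the shut fingers; the grasp point (between the pads) lies bot.pinch_z behind it (bot.pinch_z is the distance from the TCP to the grasp point, in m); z points along the fingers, y is the line along which they close (so a half turn about z gives the same grasp; the last joint's range is limited). The gripper opens to 85 mm and grips with 20 to 120 N. Pads are 22 mm wide; open, the fingers measure 114 mm over their backs; the gripper's body (76 mm by 85 mm) begins 54 mm behind the grasp point. The pads swing forward as they close: fully open they stand 13 mm farther back than shut.
Start: joints at [-1.208, 0.314, -0.047, 1.21, 0, 1.571], TCP at [0.213, -0.561, 0.197] pointing down, gripper open.
Joint ranges: [-2.67, 2.67], [-0.69, 1.73], [-1.03, 1.25], [-2.08, 2.16], [-1.42, 1.45], [-3.14, 3.14]. Speed limits (rad/s): [2.39, 2.39, 3.01, 3.14, 3.14, 3.14].

## Interface

Orientations are given as a rotation vector (axis times angle).
In Python, from bench import bot gives the robot as it stands.
- The arm moves only by the tool move_arm, never from a script. Its argument "increments" is a list that holds one entry, the list of rows, each a list of 6 numbers: the shift along the tool's x, y, z in cm, then the turn, a rotation vector about the tool's x, y, z in rad. In form: [[[x, y, z, ax, ay, az], ...]]. A call has 1 to 8 rows; each row is the pose to reach, as a shift and turn from the pose commanded when the call began, along the tool's axes at that moment; what a row does not reach only later rows make up. A row lasts 1/12 s, in which the tool goes at most 41.7 mm and 7.16 degrees, less where a joint would pass 70% of its speed; a pose out of reach is approached as far as the arm can. A call with a gripper value outside its range is refused whole. "fingers" is the finger opening in cm, from 0 to 8.54, set as the call begins (left out, the last holds). The fingers move at their own pace and stop on an object; "squeeze" is the grip in N (left out, the last holds). Time passes only in rows, so rows that repeat a pose let the fingers close. It gives the time, the measured TCP pose, the force, the opening and the grip force at its end, in the units of the state.
- bot.read_state(): the state, without advancing time (a new reading comes with each control period).
- bot.snapshot(name): name is "scene" or "top" or "wrist"; returns a dict with "pixels" (384x512x3 uint8, blue, green, red), "depth" (384x512 float32, m along the optical axis (not along the pixel's ray), 0 where there is no reading), "camera_matrix" (3x3 intrinsics, pixels), "R" (3x3) and "t" (3): a world point X has camera coordinates R X + t. Camera axes: x right, y down, z forward; pixel columns grow to the right and rows downward; lengths in m; the calibration is good to about 2 mm. A picture is of the moment at which its call begins.
- bot.sign_off(): hands the job in; it is judged then, once.
The state is a dict: "time": time; "q": joint angles; "joint_velocities": joint speeds; "effort": joint torques, N m; "tool_pos": TCP position; "orientation": TCP orientation; "ft_force": force on the tool from outside, world axes, zero at the start; "moment": the same for the moment, N m; "opening": opening from 0.0 (shut) to 1.0 (fully open); "grasp_force": force on a finger pad.
Only numpy, scipy, OpenCV 4.12 (cv2) and the standard library are available. Lean on these libraries where they do the work, as an engineer would, in place of code of your own. Each camera call takes 0.05 s, during which the arm holds its last target. There are 200 camera calls.

## Task

Move the four amber bottles from the white transport rack into the empty aluminium measuring rack for the rheometer, keeping their order as counted from each rack's pull handle: the bottle nearest the handle goes into the well nearest the handle of the other rack, and so on. All four look alike and their place in the row is the only record of which sample is which. Keep the bottles upright, stand each fully down in its well, and leave the dropper bottle, the jar, the tweezers and the marker where they are.

Things in the scene. Friction and masses are not known exactly. Their poses are not given: they have to be found in the camera images.
- bottle_1: closed amber glass bottle with black cap, 0.08 kg, one of four alike; starts in the first (nearest to the handle) well of the transport rack, counted from its handle. 81 mm high: body 33 mm in diameter up to 55 mm, cap 22 mm from 61 mm up. Origin: centre of the underside, z up. Grip the body 48 mm up with 30 N; neighbours stand only 15 mm apart, so close the fingers across the row.
- bottle_2: closed amber glass bottle with black cap, 0.08 kg, one of four alike; starts in the second well of the transport rack, counted from its handle. 81 mm high: body 33 mm in diameter up to 55 mm, cap 22 mm from 61 mm up. Origin: centre of the underside, z up. Grip the body 48 mm up with 30 N; neighbours stand only 15 mm apart, so close the fingers across the row.
- bottle_3: closed amber glass bottle with black cap, 0.08 kg, one of four alike; starts in the third well of the transport rack, counted from its handle. 81 mm high: body 33 mm in diameter up to 55 mm, cap 22 mm from 61 mm up. Origin: centre of the underside, z up. Grip the body 48 mm up with 30 N; neighbours stand only 15 mm apart, so close the fingers across the row.
- bottle_4: closed amber glass bottle with black cap, 0.08 kg, one of four alike; starts in the fourth (farthest from the handle) well of the transport rack, counted from its handle. 81 mm high: body 33 mm in diameter up to 55 mm, cap 22 mm from 61 mm up. Origin: centre of the underside, z up. Grip the body 48 mm up with 30 N; neighbours stand only 15 mm apart, so close the fingers across the row.
- transport_rack: white plastic block, 202 x 58 x 28 mm, full at the start. Four wells in a row, 41 mm wide, 20 mm deep, centres at x = -72, -24, 24, 72 mm, y = 0 (places 1 to 4); well floor 8 mm above the table. A flat steel loop handle juts 36 mm out of the -x end, by place 1. Origin: centre of underside; x along the row, away from the handle. Fixed; may be turned any way.
- measuring_rack: aluminium plate on pillars over a foot plate, 202 x 58 x 25 mm (screw heads 2 mm more), empty. Four wells in a row, 41 mm wide, 20 mm deep, centres at x = -72, -24, 24, 72 mm, y = 0 (places 1 to 4); well floor 5 mm above the table. A flat steel loop handle juts 36 mm out of the -x end, by place 1. Origin: centre of underside; x along the row, away from the handle. Fixed; may be turned any way.
- dropper_bottle: bystander: white plastic dropper bottle with a pointed tip, 40 mm in diameter, 104 mm high, standing loose on the table; origin at the centre of its underside. Leave it alone.
- clear_jar: bystander: clear glass jar standing on its black lid, 48 mm in diameter, 69 mm high, loose; origin at the centre of its underside. Leave it alone. Behind it stands the microscope, whose eyepieces overhang the table 0.375 m up, about 0.43 to 0.5 m ahead and 0.23 to 0.34 m to the right of the robot base: keep the arm clear of them.
- tweezers: bystander: steel tweezers lying on the table, 12 x 124 x 10 mm, loose; origin at the centre of their underside, long along their y. Leave them alone.
- marker: bystander: white marker pen with a blue cap lying on the table, 11 x 124 x 13 mm, loose; origin at the centre of its underside, long along its y. Leave it alone.
There are look-alikes about, which are no part of the job. What is shaped like the bottle_4 but green or turquoise is not meant.

How it is judged:
At the end, for the whole second after the job is handed in: Each bottle stands at rest and upright (within 0.12 rad) on the floor of the well of the measuring rack that has the same number, counted from the handle, as the well of the transport rack it came from (within 8 mm of the well's centre) (x of bottle_1 in the frame of measuring_rack between -0.08 and -0.064 m and y of bottle_1 in the frame of measuring_rack between -0.008 and 0.008 m and z of bottle_1 in the frame of measuring_rack between 0 and 0.01 m and angle between each of bottle_1, bottle_2, bottle_3, bottle_4's own z axis and vertical below 0.12 rad and linear speed of each of bottle_1, bottle_2, bottle_3, bottle_4 below 0.02 m/s and angular speed of each of bottle_1, bottle_2, bottle_3, bottle_4 below 0.6 rad/s and x of bottle_2 in the frame of measuring_rack between -0.032 and -0.016 m and y of bottle_2 in the frame of measuring_rack between -0.008 and 0.008 m and z of bottle_2 in the frame of measuring_rack between 0 and 0.01 m and x of bottle_3 in the frame of measuring_rack between 0.016 and 0.032 m and y of bottle_3 in the frame of measuring_rack between -0.008 and 0.008 m and z of bottle_3 in the frame of measuring_rack between 0 and 0.01 m and x of bottle_4 in the frame of measuring_rack between 0.064 and 0.08 m and y of bottle_4 in the frame of measuring_rack between -0.008 and 0.008 m and z of bottle_4 in the frame of measuring_rack between 0 and 0.01 m); the robot touches nothing.
It fails at once if a bottle is tipped by more than about 35 degrees (angle between any of bottle_1, bottle_2, bottle_3, bottle_4's own z axis and vertical above 0.6 rad).
It fails at once if the dropper bottle, jar, tweezers or marker is moved by more than 30 mm (distance of any of dropper_bottle, clear_jar, tweezers, marker from where it was at the start of the episode above 0.03 m).
It also fails if it takes over 128 s, if anything falls off the work surface, if the arm or the gripper's body presses on something with over 40 N, if the wrist force passes 120 N, or if a joint passes its speed limit or range.

## Working session

There is one attempt and no reset: what is moved stays moved. The work goes in short steps, Python scripts to look and compute and a tool call to move; the robot and the scene stay as the last step left them, time stands still between calls to the robot, and variables do not carry over. Pictures are saved under pics/ and viewed, at most 14 in all, crops included, and the job is handed in when it is done.

Besides the shell and the picture viewer there is one more tool, called after "Request:" as a command line: name --argument value ..., lists and objects as JSON in quotes. move_arm: Moves the arm, as the interface text tells. Its arguments: {"type":"object","properties":{"increments":{"type":"array","items":{"type":"array","items":{"type":"array","items":{"type":"number"}}}},"fingers":{"type":"number"},"squeeze":{"type":"number"}},"required":["increments"]}

```bash
mkdir -p pics
python3 - <<'E'
from bench import bot
import cv2,numpy as np
print(bot.read_state(), bot.pinch_z)
for n in("scene","top"):
    s=bot.snapshot(n); cv2.imwrite(f"pics/{n}.png",s["pixels"]); np.savez(f"{n}.npz",**s)
    print(n,s["camera_matrix"].tolist(),s["R"].tolist(),s["t"].tolist())
E
```

```text
{'time': 0.0, 'q': array([-1.20799045e+00,  3.14237770e-01, -4.80457239e-02,  1.21018274e+00,
        7.41368478e-06,  1.57078379e+00]), 'joint_velocities': array([-0.00044781,  0.00171493,  0.00157941, -0.00057259, -0.00148845,
        0.00122275]), 'effort': array([-2.41160669e-03, -5.39583778e+01,  3.39750159e+01,  1.92676694e-02,
       -3.59512378e-04, -5.85443075e-06]), 'tool_pos': array([ 0.21272472, -0.56036988,  0.19574218]), 'orientation': array([-3.08842356e+00, -5.66496468e-01,  4.61516985e-04]), 'ft_force': array([-0.300223  , -0.20345475, -0.28708905]), 'moment': array([-0.02231285, -0.01574496, -0.02064888]), 'grasp_force': 0.0, 'opening': 0.9969164724192799} 0.0187
scene [[438.4073956811807, 0.0, 255.9097580425265], [0.0, 438.4073956811807, 193.99146588099433], [0.0, 0.0, 1.0]] [[-0.5399408417054061, -0.8417011100393862, 0.0017688462121613784], [-0.34301624303758554, 0.21812061757293771, -0.9136537928569989], [0.7686375898112434, -0.49392574092475183, -0.40648938237191057]] [0.3586379278742597, 0.20692803004141888, 0.6337896771814503]
top [[383.61037882703374, 0.0, 251.92416698998545], [0.0, 383.61037882703374, 192.1043132311027], [0.0, 0.0, 1.0]] [[0.015024361545233327, -0.9997994852079939, -0.01323850210515764], [-0.9878420186930905, -0.01279316948320139, -0.15493379527699605], [0.15473336635812635, 0.015405329999848397, -0.9878361509598025]] [0.06506890001600016, 0.5213021101951987, 0.8577961180824775]
```

View pics/scene.png

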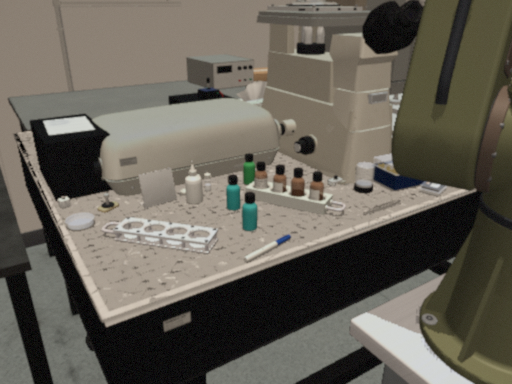

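View pics/top.png

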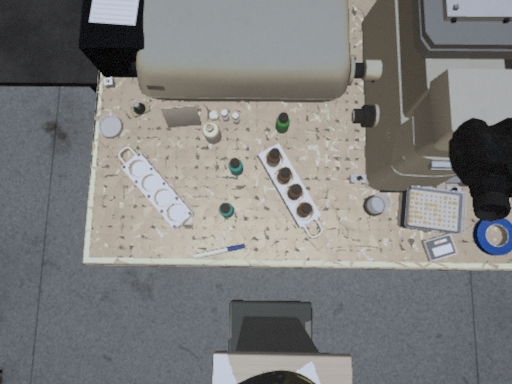

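The top view shows the transport rack with its handle at (314,230), so bottles 1 to 4 are at about (305,210), (295,191), (284,175) and (273,157). The measuring rack's handle is at (125,155), with wells 1 to 4 at about (138,168), (151,183), (164,198) and (178,212). Look-alikes are the turquoise bottles at (235,166) and (226,210) and the green one at (283,123), none of which I want. A close crop next to check this choice.

```bash
cat > h.py <<'E'
import numpy as np,cv2
from scipy.spatial.transform import Rotation as Ro
def ray(s,uv,z):
    K,R,t=s["camera_matrix"],s["R"],s["t"]
    c=-R.T@t; d=R.T@np.linalg.inv(K)@np.array([uv[0],uv[1],1.])
    return c+d*(z-c[2])/d[2]
def proj(s,X):
    p=s["camera_matrix"]@(s["R"]@np.asarray(X)+s["t"]); return p[:2]/p[2]
E
python3 - <<'E'
from h import *
s=dict(np.load("top.npz")); im=s["pixels"]
# racks as bright blobs -> depth points at plate height
hsv=cv2.cvtColor(im,cv2.COLOR_BGR2HSV)
for n,uvs,z in(("T",[(305,210),(295,191),(284,175),(273,157),(314,230)],.08),("M",[(138,168),(151,183),(164,198),(178,212),(125,155)],.025)):
    for uv in uvs: print(n,uv,ray(s,uv,z).round(3),hsv[uv[1],uv[0]],s["depth"][uv[1],uv[0]])
a=cv2.resize(im[140:245,105:205],None,fx=4,fy=4,interpolation=cv2.INTER_CUBIC)
b=cv2.resize(im[140:245,245:345],None,fx=4,fy=4,interpolation=cv2.INTER_CUBIC)
cv2.imwrite("pics/c.png",np.hstack([a[:,:390],b[:,:390]]))
E
```

```text
T (305, 210) [ 0.476 -0.047  0.08 ] [38 14 71] 0.8419895
T (295, 191) [ 0.518 -0.025  0.08 ] [17 25 70] 0.8503966
T (284, 175) [0.554 0.    0.08 ] [35 23 67] 0.85559756
T (273, 157) [0.596 0.025 0.08 ] [15 17 61] 0.86281514
T (314, 230) [ 0.432 -0.066  0.08 ] [ 19  26 187] 0.92483324
M (138, 168) [0.578 0.349 0.025] [110  18 215] 0.9499455
M (151, 183) [0.542 0.315 0.025] [109  19 216] 0.9414205
M (164, 198) [0.506 0.282 0.025] [111  19 215] 0.93888783
M (178, 212) [0.473 0.247 0.025] [110  18 215] 0.93050486
M (125, 155) [0.61  0.383 0.025] [ 18  29 176] 0.95973486
```

View pics/c.png

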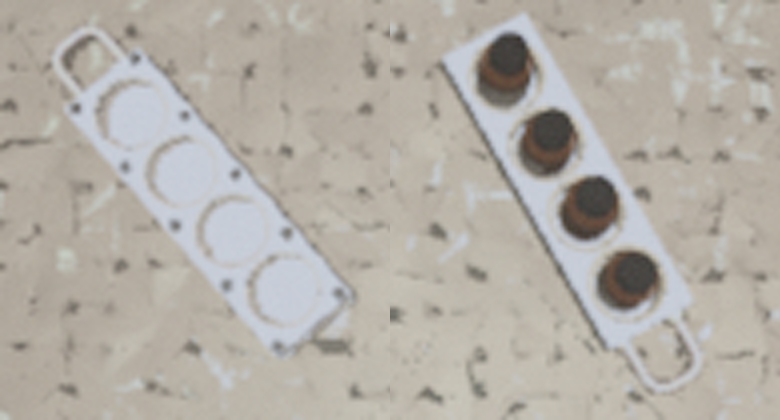

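The crop confirms it. The left part is the empty rack, handle top left, with wells at crop pixels (132,116), (183,172), (233,231) and (287,290). The right part is the amber row, handle bottom right, with caps at (510,54), (553,130), (596,197) and (633,272), counted from place 4 to place 1.

Run:
```python
from h import *
s=dict(np.load("top.npz"));im=s["pixels"];hsv=cv2.cvtColor(im,cv2.COLOR_BGR2HSV)
k=np.array([-72,-24,24,72])/1000
def fit(P,n):
    P=np.array(P)[:,:2];c=P.mean(0);v=(k[:,None]*(P-c)).sum(0);print(n,"pitch",np.linalg.norm(v)/(k**2).sum());v/=np.linalg.norm(v)
    W=c+k[:,None]*v;print(n,W.round(4).tolist(),"yaw",np.degrees(np.arctan2(v[1],v[0])).round(1),"res mm",((P-W)*1e3).round(1).tolist())
o=lambda u,v,x0:((u+.5)/4-.5+x0,(v+.5)/4-.5+140)
fit([ray(s,o(u,v,105),.025) for u,v in[(132,116),(183,172),(233,231),(287,290)]],"M")
fit([ray(s,o(u-390,v,245),.089) for u,v in[(633,272),(596,197),(553,130),(510,54)]],"T")
m=((hsv[...,1]<30)&(hsv[...,2]>195)).astype(np.uint8)
m=cv2.morphologyEx(m,cv2.MORPH_OPEN,np.ones((3,3)))
for x0,z in((105,.025),(245,.028)):
    mm=np.zeros_like(m);mm[140:240,x0:x0+95]=m[140:240,x0:x0+95]
    C=max(cv2.findContours(mm,0,2)[0],key=cv2.contourArea)
    W=np.array([ray(s,p,z)[:2] for p in C[:,0]],np.float32)*1000;print(cv2.minAreaRect(W))
from bench import bot
st=bot.read_state();print(Ro.from_rotvec(st["orientation"]).as_matrix().round(3).tolist())
```

```text
M pitch 0.997073281493217
M [[0.5772, 0.3502], [0.5423, 0.3172], [0.5074, 0.2843], [0.4724, 0.2514]] yaw -136.7 res mm [[-0.5, -0.3], [0.5, -0.2], [-0.0, 0.7], [0.0, -0.3]]
T pitch 0.9689863707785618
T [[0.4779, -0.0487], [0.5197, -0.0251], [0.5615, -0.0015], [0.6033, 0.0221]] yaw 29.5 res mm [[1.9, 2.3], [1.6, -1.1], [-2.6, -0.9], [-1.0, -0.3]]
((522.7080688476562, 299.77728271484375), (191.86647033691406, 57.39204406738281), 42.35216522216797)
((526.0184936523438, 2.217365264892578), (35.58319854736328, 18.94026756286621), 6.345184326171875)
[[0.935, 0.355, -0.001], [0.355, -0.935, 0.001], [-0.0, -0.002, -1.0]]
```

```bash
cat > plan.py <<'E'
import json,sys,os,numpy as np
# usage: plan.py step_cm "x y z yawdeg" ...  (tool down, yaw = world heading of tool y)
F="cmd.json"
p=np.array(json.load(open(F)) if os.path.exists(F) else [.213,-.561,.197,-69.21])
rows=[];q=p
for w in sys.argv[2:]:
    w=np.array([float(a) if a!="_" else np.nan for a in w.split()]);w=np.where(np.isnan(w),q,w)
    n=int(np.ceil(max(np.linalg.norm(w[:3]-q[:3])*100/float(sys.argv[1]),abs(w[3]-q[3])/5.5,1)))
    rows+=[q+(w-q)*i/n for i in range(1,n+1)];q=w
while rows:
    ch,rows=rows[:8],rows[8:];a=np.radians(p[3])
    y=np.array([np.cos(a),np.sin(a),0]);z=np.array([0,0,-1.]);x=np.cross(y,z);M=np.array([x,y,z])
    R=[[*np.round(M@(r[:3]-p[:3])*100,1),0,0,np.round(-np.radians(r[3]-p[3]),2)] for r in ch]
    print(json.dumps([[[float(v)+0 for v in r] for r in R]]).replace(" ",""))
    l=np.array(R[-1]);p=np.r_[p[:3]+M.T@l[:3]/100,p[3]-np.degrees(l[5])]
print(p.round(4));json.dump(p.tolist(),open(F,"w"))
E
python3 plan.py 3.5 "0.137 -.36 .2 -69.2" ".272 -.272 .2 -66" ".349 -.163 .2 -63" ".39 -.07 .2 -60.5" ".45 -.049 .2 -60.5"
```

```text
[[[0.0,-3.1,0.0,0.0,0.0,0.0],[0.0,-6.1,-0.1,0.0,0.0,0.0],[0.0,-9.2,-0.1,0.0,0.0,0.0],[0.0,-12.3,-0.2,0.0,0.0,0.0],[0.0,-15.3,-0.2,0.0,0.0,0.0],[0.0,-18.4,-0.3,0.0,0.0,0.0],[0.0,-21.5,-0.3,0.0,0.0,0.0],[3.2,-22.2,-0.3,0.0,0.0,-0.01]]]
[[[3.1,-0.6,0.0,0.0,0.0,-0.01],[6.3,-1.3,0.0,0.0,0.0,-0.02],[9.4,-1.9,0.0,0.0,0.0,-0.03],[12.6,-2.6,0.0,0.0,0.0,-0.05],[15.4,-4.4,0.0,0.0,0.0,-0.06],[18.2,-6.3,0.0,0.0,0.0,-0.07],[21.0,-8.1,0.0,0.0,0.0,-0.09],[23.7,-9.9,0.0,0.0,0.0,-0.1]]]
[[[2.7,-2.2,0.0,0.0,0.0,-0.01],[5.3,-4.3,0.0,0.0,0.0,-0.03],[7.9,-6.5,0.0,0.0,0.0,-0.04],[11.1,-6.0,0.0,0.0,0.0,-0.04],[14.2,-5.6,0.0,0.0,0.0,-0.04]]]
[ 4.49700e-01 -4.90000e-02  2.00000e-01 -6.06156e+01]
```

Request:
move_arm --increments '[[[0,-3.1,0,0,0,0],[0,-6.1,-0.1,0,0,0],[0,-9.2,-0.1,0,0,0],[0,-12.3,-0.2,0,0,0],[0,-15.3,-0.2,0,0,0],[0,-18.4,-0.3,0,0,0],[0,-21.5,-0.3,0,0,0],[3.2,-22.2,-0.3,0,0,-0.01]]]'

```text
time: 0.77
tool_pos: [0.1593, -0.3389, 0.199]
orientation: [-3.087, -0.572, 0.005]
ft_force: [1.2, 0.2, 0.2]
opening: 1.0
grasp_force: 0.0
```

Request:
move_arm --increments '[[[3.1,-0.6,0,0,0,-0.01],[6.3,-1.3,0,0,0,-0.02],[9.4,-1.9,0,0,0,-0.03],[12.6,-2.6,0,0,0,-0.05],[15.4,-4.4,0,0,0,-0.06],[18.2,-6.3,0,0,0,-0.07],[21.0,-8.1,0,0,0,-0.09],[23.7,-9.9,0,0,0,-0.1]]]'

```text
time: 1.43
tool_pos: [0.3492, -0.1619, 0.1995]
orientation: [-3.054, -0.737, 0.0]
ft_force: [0.0, -1.4, 0.3]
opening: 0.999
grasp_force: 0.0
```

Request:
move_arm --increments '[[[2.7,-2.2,0,0,0,-0.01],[5.3,-4.3,0,0,0,-0.03],[7.9,-6.5,0,0,0,-0.04],[11.1,-6.0,0,0,0,-0.04],[14.2,-5.6,0,0,0,-0.04],[14.2,-5.6,0,0,0,-0.04]]]'

```text
time: 1.93
tool_pos: [0.4541, -0.047, 0.1992]
orientation: [-3.037, -0.802, -0.004]
ft_force: [0.8, -0.0, -0.2]
opening: 0.994
grasp_force: 0.0
```

Run:
```python
from h import *
from bench import bot
st=bot.read_state();print(st["time"],st["q"].round(3),st["tool_pos"],Ro.from_rotvec(st["orientation"]).as_matrix().round(3).tolist())
s=bot.snapshot("wrist");np.savez("w1.npz",**s);im=s["pixels"].copy()
print((-s["R"].T@s["t"]).round(3),s["R"][2].round(3))
T=[[0.4779,-0.0487],[0.5197,-0.0251],[0.5615,-0.0015],[0.6033,0.0221]]
for p in T:
    u=proj(s,[*p,.089]);print(u.round(0))
cv2.imwrite("pics/w1.png",im)
```

```text
1.9333 [-1.040e-01  4.000e-02 -3.710e-01  1.157e+00  1.000e-03  2.521e+00] [ 0.45409154 -0.0469759   0.19923565] [[0.87, 0.494, 0.003], [0.494, -0.87, 0.001], [0.003, 0.001, -1.0]]
[ 0.525 -0.007  0.376] [-0.272 -0.153 -0.95 ]
[266. 157.]
[267. 111.]
[267.  59.]
[268.   1.]
```

View pics/w1.png

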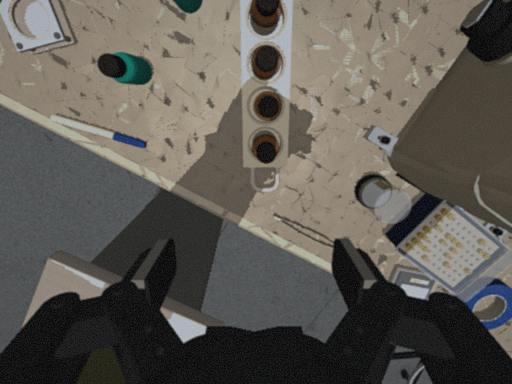

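The wrist view shows the amber row with caps at about (264,152), (267,105), (266,60) and (267,10), and the handle below at (264,180). This matches the predictions. I'll refine the positions from the dark caps here.

Run:
```python
from h import *
s=dict(np.load("w1.npz"));im=s["pixels"];g=im.max(2)
P=[]
for u,v in[(264,150),(267,104),(267,58),(267,6)]:
    v0=max(v-16,0);sub=(g[v0:v+17,u-16:u+17]<55).astype(np.uint8)
    C=max(cv2.findContours(sub,0,2)[0],key=cv2.contourArea);(a,b),r=cv2.minEnclosingCircle(C)
    c=(a+u-16,b+v0);X=ray(s,c,.087);P.append(X[:2]);print(np.round(c,1),round(r,1),X.round(4))
P=np.array(P[:3]);d=P[2]-P[0];print(np.linalg.norm(d),np.degrees(np.arctan2(d[1],d[0])))
# rack outline: white columns at two rows
for v in(82,125):
    r=np.where((g[v,225:310]>120)&(im[v,225:310].max(1).astype(int)-im[v,225:310].min(1)<25))[0]+225;print(v,r.min(),r.max(),ray(s,(r.min(),v),.028).round(4),ray(s,(r.max(),v),.028).round(4))
```

```text
[266.2 151.6] 10.8 [ 0.4829 -0.0462  0.087 ]
[268.3 106.2] 11.2 [ 0.5242 -0.0245  0.087 ]
[266.5  59. ] 13.2 [ 0.5612 -0.0008  0.087 ]
[267.    4.4] 12.2 [0.6008 0.0219 0.087 ]
0.09051874048095701 30.122439782295874
82 241 290 [0.532  0.0144 0.028 ] [ 0.5608 -0.0365  0.028 ]
125 244 284 [ 0.4897 -0.013   0.028 ] [ 0.5144 -0.0566  0.028 ]
```

```bash
python3 plan.py 2.5 ".481 -.0463 .19 -60" ".481 -.0463 .038 -60"; python3 -c "
from bench import bot;print(bot.read_state()['tool_pos'])"
```

```text
[[[1.4,0.6,0.5,0.0,0.0,-0.01],[2.9,1.3,1.0,0.0,0.0,-0.01],[2.9,1.3,3.2,0.0,0.0,-0.01],[2.9,1.3,5.3,0.0,0.0,-0.01],[2.9,1.3,7.5,0.0,0.0,-0.01],[2.9,1.3,9.7,0.0,0.0,-0.01],[2.9,1.3,11.9,0.0,0.0,-0.01],[2.9,1.3,14.0,0.0,0.0,-0.01]]]
[[[0.0,0.0,2.2,0.0,0.0,0.0]]]
[ 4.81300e-01 -4.61000e-02  3.80000e-02 -6.00427e+01]
[ 0.45137001 -0.04786148  0.19900774]
```

Request:
move_arm --increments '[[[1.4,0.6,0.5,0,0,-0.01],[2.9,1.3,1.0,0,0,-0.01],[2.9,1.3,3.2,0,0,-0.01],[2.9,1.3,5.3,0,0,-0.01],[2.9,1.3,7.5,0,0,-0.01],[2.9,1.3,9.7,0,0,-0.01],[2.9,1.3,11.9,0,0,-0.01],[2.9,1.3,14.0,0,0,-0.01]]]'

```text
time: 2.65
tool_pos: [0.4798, -0.0466, 0.0584]
orientation: [-3.035, -0.811, 0.002]
ft_force: [-0.9, -0.3, -0.5]
opening: 1.001
grasp_force: 0.0
```

Request:
move_arm --increments '[[[0,0,2.2,0,0,0],[0,0,2.2,0,0,0],[0,0,2.2,0,0,0]]]'

```text
time: 2.9
tool_pos: [0.4791, -0.0464, 0.0369]
orientation: [-3.034, -0.81, 0.005]
ft_force: [0.6, -0.6, 0.6]
opening: 1.0
grasp_force: 0.0
```

Request:
move_arm --increments '[[[0,0,0,0,0,0],[0,0,0,0,0,0],[0,0,0,0,0,0],[0,0,0,0,0,0],[0,0,0,0,0,0],[0,0,0,0,0,0],[0,0,0,0,0,0],[0,0,0,0,0,0]]]' --fingers 2.5 --squeeze 30

```text
time: 3.57
tool_pos: [0.4813, -0.0461, 0.0377]
orientation: [3.035, 0.812, 0.0]
ft_force: [-0.2, 0.3, 0.6]
opening: 0.293
grasp_force: 0.0
```

Run:
```python
from h import *
from bench import bot
print(bot.read_state()["opening"],bot.read_state()["grasp_force"])
s=bot.snapshot("scene");np.savez("s2.npz",**s)
print(proj(s,[.4813,-.0461,.0377]),[proj(s,p).round() for p in([.481,-.0463,.089],[.5225,-.025,.089],[.56,-.0016,.089])])
a=cv2.resize(s["pixels"][130:240,210:380],None,fx=3.5,fy=3.5);cv2.imwrite("pics/s2.png",a)
```

```text
0.2931611165543041 0.0
[315.58215176 192.83568309] [array([317., 172.]), array([298., 168.]), array([281., 166.])]
```

View pics/s2.png

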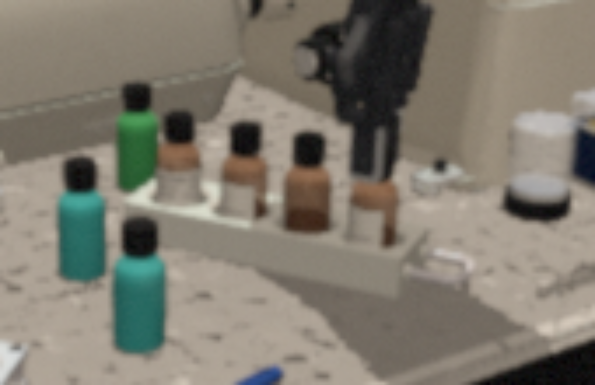

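The crop shows the finger tips ending around crop (375,178), at cap and neck height on bottle 1, with the body free below. The fingers seem higher than the TCP reading implies, so I'll check with depth.

Run:
```python
from h import *
s=dict(np.load("s2.npz"));K,R,t=s["camera_matrix"],s["R"],s["t"]
def X(u,v): 
    d=s["depth"][v,u];return (R.T@(np.linalg.inv(K)@[u,v,1]*d-t)).round(3)
for cu,cv in[(375,150),(375,165),(375,172),(375,178),(375,186),(375,195),(370,225),(370,250),(309,140),(309,190),(309,215),(246,135),(420,310),(300,330)]:
    u,v=210+round(cu/3.5),130+round(cv/3.5);print((cu,cv),(u,v),X(u,v),s["pixels"][v,u])
```

```text
(375, 150) (317, 173) [ 0.466 -0.034  0.094] [84 88 91]
(375, 165) (317, 177) [ 0.466 -0.034  0.085] [86 90 94]
(375, 172) (317, 179) [ 0.464 -0.033  0.081] [ 92  96 101]
(375, 178) (317, 181) [ 0.465 -0.034  0.076] [ 96 102 111]
(375, 186) (317, 183) [ 0.475 -0.043  0.065] [ 82 107 144]
(375, 195) (317, 186) [ 0.469 -0.039  0.061] [ 72  95 128]
(370, 225) (316, 194) [ 0.469 -0.037  0.042] [135 148 157]
(370, 250) (316, 201) [ 0.462 -0.032  0.028] [138 151 160]
(309, 140) (298, 170) [ 0.516 -0.019  0.088] [18 18 23]
(309, 190) (298, 184) [ 0.512 -0.018  0.056] [ 62  83 110]
(309, 215) (298, 191) [ 0.511 -0.018  0.038] [30 44 66]
(246, 135) (280, 169) [0.554 0.004 0.083] [17 16 15]
(420, 310) (330, 219) [ 0.416 -0.036  0.001] [ 96 105 114]
(300, 330) (296, 224) [ 0.439  0.041 -0.   ] [129 141 151]
```

Run:
```python
from h import *
from bench import bot
s=dict(np.load("w1.npz"));K,R,t=s["camera_matrix"],s["R"],s["t"]
def X(s,u,v): 
    d=s["depth"][v,u];return (s["R"].T@(np.linalg.inv(s["camera_matrix"])@[u,v,1]*d-s["t"])).round(3)
print("open, TCP .454 -.047 .199")
for p in[(167,245),(160,260),(350,245),(357,260),(340,250),(130,330),(380,330)]:print(p,X(s,*p))
w=bot.snapshot("wrist");np.savez("w2.npz",**w)
s2=dict(np.load("s2.npz"))["pixels"]
a=cv2.resize(w["pixels"][100:384,130:400],(380,400));b=cv2.resize(s2[110:210,270:365],(380,400),interpolation=cv2.INTER_CUBIC)
cv2.imwrite("pics/w2.png",np.hstack([a,b]))
```

```text
open, TCP .454 -.047 .199
(167, 245) [ 0.443 -0.004  0.257]
(160, 260) [ 0.442 -0.005  0.269]
(350, 245) [ 0.488 -0.083  0.257]
(357, 260) [ 0.487 -0.081  0.271]
(340, 250) [ 0.483 -0.08   0.258]
(130, 330) [ 0.452 -0.008  0.315]
(380, 330) [ 0.487 -0.071  0.314]
```

View pics/w2.png

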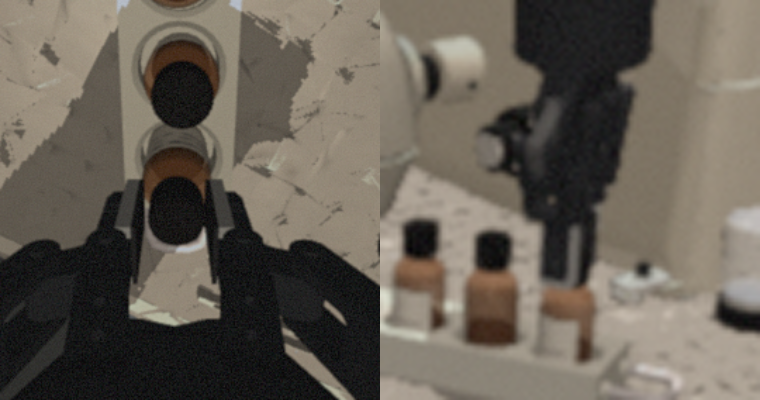

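Both views agree that the real fingertips sit about 35 mm higher than the reported TCP: the tips are at z≈0.073 beside the cap while the TCP reads 0.038. I'll reopen and go down in steps, watching the force.

Request:
move_arm --increments '[[[0,0,0,0,0,0],[0,0,0,0,0,0],[0,0,0,0,0,0],[0,0,0,0,0,0],[0,0,0.5,0,0,0],[0,0,1.0,0,0,0],[0,0,1.5,0,0,0],[0,0,2.0,0,0,0]]]' --fingers 8.5

```text
time: 4.33
tool_pos: [0.481, -0.0461, 0.0168]
orientation: [-3.035, -0.812, 0.001]
ft_force: [-0.1, 0.5, 0.1]
opening: 0.995
grasp_force: 0.0
```

Request:
move_arm --increments '[[[0,0,0.3,0,0,0],[0,0,0.6,0,0,0],[0,0,0.9,0,0,0],[0,0,1.2,0,0,0],[0,0,1.2,0,0,0],[0,0,1.2,0,0,0]]]'

```text
time: 4.83
tool_pos: [0.4812, -0.0461, 0.0055]
orientation: [-3.035, -0.812, 0.0]
ft_force: [0.3, -0.3, 0.0]
opening: 0.998
grasp_force: 0.0
```

Run:
```python
from h import *
from bench import bot
st=bot.read_state();print(st["tool_pos"],st["ft_force"],st["opening"])
s=bot.snapshot("scene");w=bot.snapshot("wrist")
a=cv2.resize(w["pixels"][100:384,130:400],(380,400));b=cv2.resize(s["pixels"][110:210,270:365],(380,400),interpolation=cv2.INTER_CUBIC)
cv2.imwrite("pics/w3.png",np.hstack([a,b]))
```

```text
[ 0.48119626 -0.04607715  0.00547326] [ 0.30638924 -0.31187679  0.02775737] 0.9976055249411852
```

View pics/w3.png

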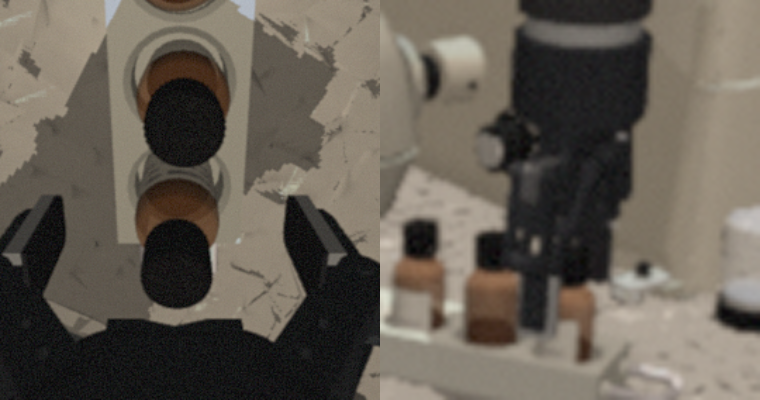

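The wrist panel shows bottle 1 centred between the open fingers (cap at 177, fingers at 62 and 290), and the tips are now at body height. There is no contact force, so I'll close.

Request:
move_arm --increments '[[[0,0,0,0,0,0],[0,0,0,0,0,0],[0,0,0,0,0,0],[0,0,0,0,0,0],[0,0,0,0,0,0],[0,0,0,0,0,0],[0,0,0,0,0,0]]]' --fingers 2.0 --squeeze 30

```text
time: 5.52
tool_pos: [0.4815, -0.0462, 0.0058]
orientation: [3.035, 0.812, 0.001]
ft_force: [-0.9, -0.7, 2.8]
opening: 0.364
grasp_force: 29.6
```

```bash
python3 - <<'E'
import json,numpy as np
p=json.load(open("cmd.json"));p[2]-=.032;json.dump(p,open("cmd.json","w"));print(p)
from h import *
from bench import bot
w=bot.snapshot("wrist");np.savez("w4.npz",**w);st=bot.read_state();print(st["opening"],st["grasp_force"],st["ft_force"])
E
python3 plan.py 2 "_ _ .136 _" | head -3
```

```text
[0.48133413468861774, -0.0461378185163332, 0.0059999999999999915, -60.042675277906824]
0.35925156178999806 29.611745163128944 [-0.97179066  0.22179389  2.59288226]
[[[0.0,0.0,-1.9,0.0,0.0,0.0],[0.0,0.0,-3.7,0.0,0.0,0.0],[0.0,0.0,-5.6,0.0,0.0,0.0],[0.0,0.0,-7.4,0.0,0.0,0.0],[0.0,0.0,-9.3,0.0,0.0,0.0],[0.0,0.0,-11.1,0.0,0.0,0.0],[0.0,0.0,-13.0,0.0,0.0,0.0]]]
[ 4.81300e-01 -4.61000e-02  1.36000e-01 -6.00427e+01]
```

```bash
python3 plan.py 3 ".577 .350 .136 -46.7"
```

```text
[[[2.0,-2.1,0.0,0.0,0.0,-0.02],[4.0,-4.2,0.0,0.0,0.0,-0.03],[6.0,-6.3,0.0,0.0,0.0,-0.05],[8.0,-8.4,0.0,0.0,0.0,-0.07],[10.0,-10.6,0.0,0.0,0.0,-0.08],[12.0,-12.7,0.0,0.0,0.0,-0.1],[14.0,-14.8,0.0,0.0,0.0,-0.12],[16.0,-16.9,0.0,0.0,0.0,-0.13]]]
[[[2.3,-1.8,0.0,0.0,0.0,-0.02],[4.6,-3.6,0.0,0.0,0.0,-0.04],[6.8,-5.5,0.0,0.0,0.0,-0.05],[9.1,-7.3,0.0,0.0,0.0,-0.07],[11.3,-9.1,0.0,0.0,0.0,-0.09],[13.6,-11.0,0.0,0.0,0.0,-0.1]]]
[  0.5768   0.3502   0.136  -46.8646]
```

Request:
move_arm --increments '[[[0,0,-1.0,0,0,0],[0,0,-2.5,0,0,0],[0,0,-4.3,0,0,0],[0,0,-6.1,0,0,0],[0,0,-8,0,0,0],[0,0,-10,0,0,0],[0,0,-12,0,0,0],[0,0,-13,0,0,0]]]'

```text
time: 6.23
tool_pos: [0.4822, -0.0461, 0.1383]
orientation: [3.034, 0.812, 0.004]
ft_force: [0.5, -0.5, -1.4]
opening: 0.364
grasp_force: 30.0
```

Request:
move_arm --increments '[[[2,-2.1,0,0,0,-0.02],[4,-4.2,0,0,0,-0.03],[6,-6.3,0,0,0,-0.05],[8,-8.4,0,0,0,-0.07],[10,-10.6,0,0,0,-0.08],[12,-12.7,0,0,0,-0.1],[14,-14.8,0,0,0,-0.12],[16,-16.9,0,0,0,-0.13]]]'

```text
time: 6.9
tool_pos: [0.5352, 0.1816, 0.1353]
orientation: [-2.975, -1.009, 0.001]
ft_force: [0.5, -0.1, -0.4]
opening: 0.362
grasp_force: 30.1
```

Request:
move_arm --increments '[[[2.3,-1.8,0,0,0,-0.02],[4.6,-3.6,0,0,0,-0.04],[6.8,-5.5,0,0,0,-0.05],[9.1,-7.3,0,0,0,-0.07],[11.3,-9.1,0,0,0,-0.09],[13.6,-11.0,0,0,0,-0.1],[13.6,-11.0,0,0,0,-0.1],[13.6,-11.0,0,0,0,-0.1]]]'

```text
time: 7.57
tool_pos: [0.5762, 0.3514, 0.1345]
orientation: [2.92, 1.158, -0.002]
ft_force: [0.3, -0.2, -2.0]
opening: 0.36
grasp_force: 30.1
```

Run:
```python
from h import *
from bench import bot
st=bot.read_state();print(st["q"].round(2),st["tool_pos"],Ro.from_rotvec(st["orientation"]).as_matrix()[:,1].round(3),st["grasp_force"])
w=bot.snapshot("wrist");np.savez("w5.npz",**w)
M=[[0.5772,0.3502],[0.5423,0.3172],[0.5074,0.2843],[0.4724,0.2514]]
print([proj(w,[*m,.025]).round(1).tolist() for m in M], proj(w,[*st["tool_pos"][:2],.21]).round(1),proj(w,[*st["tool_pos"][:2],.138]).round(1))
cv2.imwrite("pics/w5.png",w["pixels"])
```

```text
[ 0.55  0.48  0.06  1.15 -0.    2.93] [0.57622238 0.35142264 0.13454632] [ 0.685 -0.728 -0.   ] 30.08994561358122
[[255.0, 174.8], [255.1, 215.1], [255.1, 251.7], [255.1, 285.0]] [253.  288.3] [253.4 219.1]
```

View pics/w5.png

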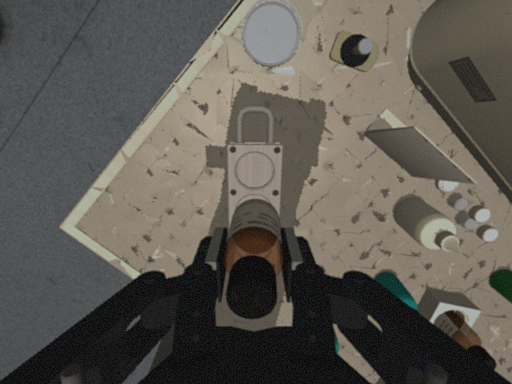

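The wrist view shows well 1 at (255,170), against a prediction of (255,175). The held bottle's cap is at (253,287), centred across the row. I'll cross-check the along-row offset in the scene camera, which sees the row from the side.

Run:
```python
from h import *
from bench import bot
s=bot.snapshot("scene");np.savez("s5.npz",**s);st=bot.read_state();p=st["tool_pos"]
M=[[0.5772,0.3502],[0.5423,0.3172],[0.5074,0.2843],[0.4724,0.2514]]
print([proj(s,[*m,.025]).round(1).tolist() for m in M]);print("body pred",proj(s,[*p[:2],.160]).round(1),"px/10mm row",(proj(s,[p[0]-.0073,p[1]-.0068,.16])-proj(s,[*p[:2],.16])).round(2))
hsv=cv2.cvtColor(s["pixels"],cv2.COLOR_BGR2HSV)
m=((hsv[...,0]<18)&(hsv[...,1]>90)&(hsv[...,2]>40)).astype(np.uint8);m[:,220:]=0;m[:120]=0
n,l,stt,c=cv2.connectedComponentsWithStats(m);i=1+stt[1:,4].argmax();print(stt[i],c[i])
im=s["pixels"][130:255,85:235];cv2.imwrite("pics/s5.png",cv2.resize(im,None,fx=4.5,fy=4.5,interpolation=cv2.INTER_CUBIC))
```

```text
[[134.5, 224.6], [156.1, 227.4], [178.3, 230.2], [201.0, 233.1]]
body pred [127.2 162.3] px/10mm row [4.72 0.45]
[126 144  10  31 185] [131.31891892 157.        ]
```

View pics/s5.png

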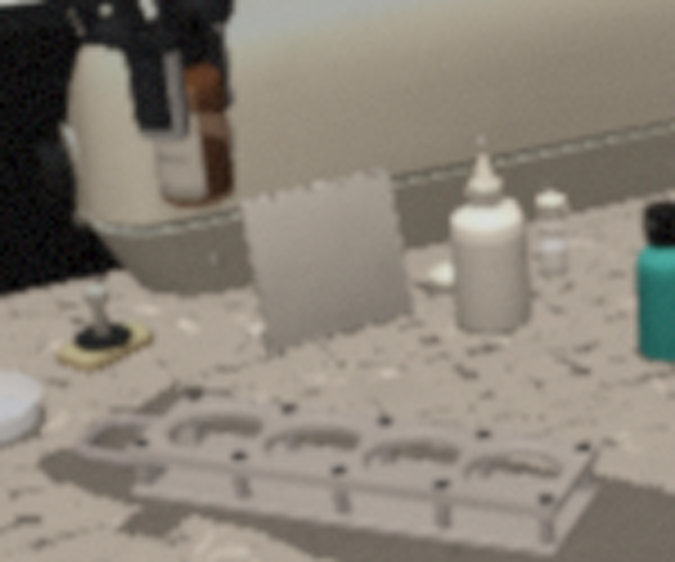

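The scene crop shows the held bottle's body centred at crop x≈195 and the well rims centred at 216, 312, 412 and 513. The wells lie about 3 mm nearer the handle than I first estimated, and the screw-head centroid in the top view says about 2 mm. I'll shift 4 mm toward the handle in total and lower while watching the force.

```bash
python3 plan.py 2 ".5797 .3529 .136 -46.9" "_ _ .03 _"; python3 plan.py 0.5 "_ _ .005 _"
```

```text
[[[0.4,0.0,0.0,0.0,0.0,0.0],[0.4,0.0,1.8,0.0,0.0,0.0],[0.4,0.0,3.5,0.0,0.0,0.0],[0.4,0.0,5.3,0.0,0.0,0.0],[0.4,0.0,7.1,0.0,0.0,0.0],[0.4,0.0,8.8,0.0,0.0,0.0],[0.4,0.0,10.6,0.0,0.0,0.0]]]
[ 5.79700e-01  3.52900e-01  3.00000e-02 -4.68646e+01]
[[[0.0,0.0,0.4,0.0,0.0,0.0],[0.0,0.0,0.8,0.0,0.0,0.0],[0.0,0.0,1.3,0.0,0.0,0.0],[0.0,0.0,1.7,0.0,0.0,0.0],[0.0,0.0,2.1,0.0,0.0,0.0],[0.0,0.0,2.5,0.0,0.0,0.0]]]
[ 5.79700e-01  3.52900e-01  5.00000e-03 -4.68646e+01]
```

Request:
move_arm --increments '[[[0.4,0,0,0,0,0],[0.4,0,1.8,0,0,0],[0.4,0,3.5,0,0,0],[0.4,0,5.3,0,0,0],[0.4,0,7.1,0,0,0],[0.4,0,8.8,0,0,0],[0.4,0,10.6,0,0,0],[0.4,0,10.6,0,0,0]]]'

```text
time: 8.33
tool_pos: [0.5774, 0.3503, 0.0259]
orientation: [2.921, 1.152, -0.009]
ft_force: [-0.7, -1.6, -2.0]
opening: 0.36
grasp_force: 30.1
```

Request:
move_arm --increments '[[[0,0,0.4,0,0,0],[0,0,0.8,0,0,0],[0,0,1.2,0,0,0],[0,0,1.2,0,0,0],[0,0,1.2,0,0,0]]]'

```text
time: 8.75
tool_pos: [0.5799, 0.3531, 0.0181]
orientation: [-2.922, -1.155, -0.001]
ft_force: [-1.2, 0.1, -0.6]
opening: 0.363
grasp_force: 30.1
```

Request:
move_arm --increments '[[[0,0,0.4,0,0,0],[0,0,0.8,0,0,0],[0,0,1.2,0,0,0],[0,0,1.4,0,0,0],[0,0,1.4,0,0,0],[0,0,1.4,0,0,0]]]'

```text
time: 9.25
tool_pos: [0.5796, 0.3529, 0.0034]
orientation: [2.922, 1.155, -0.0]
ft_force: [0.3, -0.7, -0.3]
opening: 0.362
grasp_force: 30.1
```

Run:
```python
from h import *
from bench import bot
st=bot.read_state();print(st["tool_pos"],st["ft_force"])
s=bot.snapshot("scene");im=s["pixels"][130:255,85:235];cv2.imwrite("pics/s6.png",cv2.resize(im,None,fx=4.5,fy=4.5,interpolation=cv2.INTER_CUBIC))
```

```text
[0.57957418 0.35289381 0.0033973 ] [ 0.2613047  -0.65285235 -0.25670721]
```

View pics/s6.png

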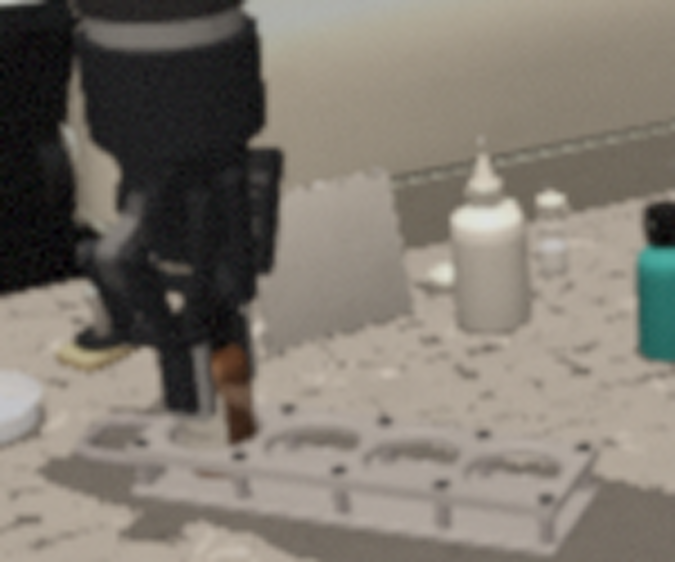

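The bottle is in well 1 with its body centred at crop x≈218, against a rim centre of 216. No force, so I'll release, rise and go to bottle 2.

```bash
python3 - <<'E'
import json
p=json.load(open("cmd.json"));p[2]=.003;json.dump(p,open("cmd.json","w"))
E
python3 plan.py 2.2 "_ _ .115 _"; python3 plan.py 3.2 ".5228 -.0258 .115 -60"; python3 plan.py 2 "_ _ .006 _"
```

```text
[[[0.0,0.0,-1.9,0.0,0.0,0.0],[0.0,0.0,-3.7,0.0,0.0,0.0],[0.0,0.0,-5.6,0.0,0.0,0.0],[0.0,0.0,-7.5,0.0,0.0,0.0],[0.0,0.0,-9.3,0.0,0.0,0.0],[0.0,0.0,-11.2,0.0,0.0,0.0]]]
[  0.5797   0.3529   0.115  -46.8646]
[[[-2.5,2.0,0.0,0.0,0.0,0.02],[-5.0,4.0,0.0,0.0,0.0,0.04],[-7.5,5.9,0.0,0.0,0.0,0.06],[-10.0,7.9,0.0,0.0,0.0,0.08],[-12.5,9.9,0.0,0.0,0.0,0.1],[-15.0,11.9,0.0,0.0,0.0,0.11],[-17.5,13.9,0.0,0.0,0.0,0.13],[-20.0,15.8,0.0,0.0,0.0,0.15]]]
[[[-2.2,2.4,0.0,0.0,0.0,0.02],[-4.4,4.7,0.0,0.0,0.0,0.04],[-6.6,7.0,0.0,0.0,0.0,0.06],[-8.7,9.4,0.0,0.0,0.0,0.08]]]
[ 5.23400e-01 -2.59000e-02  1.15000e-01 -6.00427e+01]
[[[0.0,0.0,1.8,0.0,0.0,0.0],[0.0,0.0,3.6,0.0,0.0,0.0],[0.0,0.0,5.4,0.0,0.0,0.0],[0.0,0.0,7.3,0.0,0.0,0.0],[0.0,0.0,9.1,0.0,0.0,0.0],[0.0,0.0,10.9,0.0,0.0,0.0]]]
[ 5.23400e-01 -2.59000e-02  6.00000e-03 -6.00427e+01]
```

Request:
move_arm --increments '[[[0,0,0.1,0,0,0],[0,0,0.1,0,0,0],[0,0,0.1,0,0,0],[0,0,0.1,0,0,0],[0,0,0.1,0,0,0],[0,0,0.1,0,0,0],[0,0,0.1,0,0,0]]]' --fingers 8.0

```text
time: 9.88
tool_pos: [0.5797, 0.353, 0.0027]
orientation: [-2.922, -1.155, -0.0]
ft_force: [-0.2, 0.2, 0.3]
opening: 0.937
grasp_force: 0.0
```

Request:
move_arm --increments '[[[0,0,-1.0,0,0,0],[0,0,-2.8,0,0,0],[0,0,-5,0,0,0],[0,0,-7,0,0,0],[0,0,-9.2,0,0,0],[0,0,-11.2,0,0,0]]]'

```text
time: 10.38
tool_pos: [0.5799, 0.3531, 0.1168]
orientation: [-2.922, -1.155, -0.002]
ft_force: [1.7, 0.8, 0.0]
opening: 0.935
grasp_force: 0.0
```

Request:
move_arm --increments '[[[-2.5,2,0,0,0,0.02],[-5,4,0,0,0,0.04],[-7.5,5.9,0,0,0,0.06],[-10,7.9,0,0,0,0.08],[-12.5,9.9,0,0,0,0.1],[-15,11.9,0,0,0,0.11],[-17.5,13.9,0,0,0,0.13],[-20,15.8,0,0,0,0.15]]]'

```text
time: 11.05
tool_pos: [0.5416, 0.0994, 0.1156]
orientation: [3.0, 0.931, 0.002]
ft_force: [1.1, -0.5, 0.0]
opening: 0.936
grasp_force: 0.0
```

Request:
move_arm --increments '[[[-2.2,2.4,0,0,0,0.02],[-4.4,4.7,0,0,0,0.04],[-6.6,7,0,0,0,0.06],[-8.7,9.4,0,0,0,0.08],[-8.7,9.4,0,0,0,0.08],[-8.7,9.4,0,0,0,0.08],[-8.7,9.4,0,0,0,0.08]]]'

```text
time: 11.63
tool_pos: [0.5237, -0.0256, 0.1152]
orientation: [-3.035, -0.811, -0.002]
ft_force: [-0.1, 0.8, 0.5]
opening: 0.94
grasp_force: 0.0
```

Run:
```python
from h import *
from bench import bot
st=bot.read_state();print(st["tool_pos"])
w=bot.snapshot("wrist");s=bot.snapshot("scene")
b=cv2.resize(s["pixels"][130:255,85:235],(456,380),interpolation=cv2.INTER_CUBIC);a=cv2.resize(w["pixels"][80:384,130:400],(337,380))
cv2.imwrite("pics/w7.png",np.hstack([a,b]))
```

```text
[ 0.5237141  -0.02563799  0.11523967]
```

View pics/w7.png

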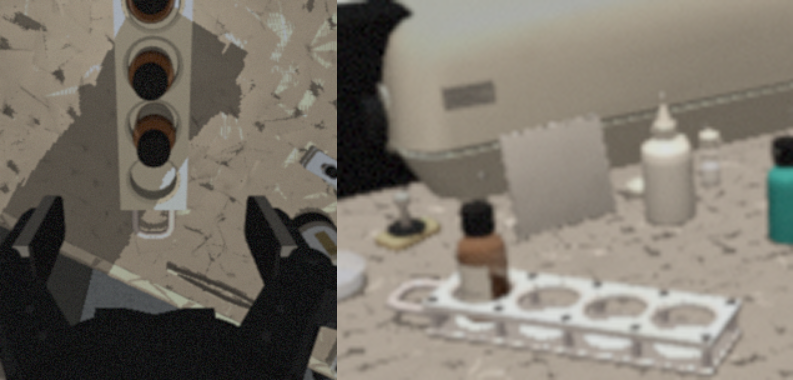

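Bottle 1 stands upright in well 1, and bottle 2 (left panel, cap at (153,148)) is centred between the fingers at 62 and 247, with the empty transport well 1 below it. Next: down, grip, lift and carry to well 2.

```bash
python3 plan.py 2 "_ _ .136 _"; python3 plan.py 3 ".5454 .3200 .136 -46.9"; python3 plan.py 2 "_ _ .018 _"
```

```text
[[[0.0,0.0,-1.9,0.0,0.0,0.0],[0.0,0.0,-3.7,0.0,0.0,0.0],[0.0,0.0,-5.6,0.0,0.0,0.0],[0.0,0.0,-7.4,0.0,0.0,0.0],[0.0,0.0,-9.3,0.0,0.0,0.0],[0.0,0.0,-11.1,0.0,0.0,0.0],[0.0,0.0,-13.0,0.0,0.0,0.0]]]
[ 5.23400e-01 -2.59000e-02  1.36000e-01 -6.00427e+01]
[[[1.6,-2.4,0.0,0.0,0.0,-0.02],[3.2,-4.8,0.0,0.0,0.0,-0.04],[4.8,-7.2,0.0,0.0,0.0,-0.06],[6.4,-9.6,0.0,0.0,0.0,-0.08],[8.0,-12.0,0.0,0.0,0.0,-0.1],[9.6,-14.4,0.0,0.0,0.0,-0.11],[11.2,-16.8,0.0,0.0,0.0,-0.13],[12.8,-19.2,0.0,0.0,0.0,-0.15]]]
[[[1.9,-2.2,0.0,0.0,0.0,-0.02],[3.9,-4.3,0.0,0.0,0.0,-0.04],[5.8,-6.5,0.0,0.0,0.0,-0.06],[7.8,-8.6,0.0,0.0,0.0,-0.08]]]
[  0.5458   0.3202   0.136  -46.8646]
[[[0.0,0.0,2.0,0.0,0.0,0.0],[0.0,0.0,3.9,0.0,0.0,0.0],[0.0,0.0,5.9,0.0,0.0,0.0],[0.0,0.0,7.9,0.0,0.0,0.0],[0.0,0.0,9.8,0.0,0.0,0.0],[0.0,0.0,11.8,0.0,0.0,0.0]]]
[ 5.45800e-01  3.20200e-01  1.80000e-02 -4.68646e+01]
```

Request:
move_arm --increments '[[[0,0,1.8,0,0,0],[0,0,3.6,0,0,0],[0,0,5.4,0,0,0],[0,0,7.3,0,0,0],[0,0,9.1,0,0,0],[0,0,10.9,0,0,0],[0,0,10.9,0,0,0],[0,0,10.9,0,0,0]]]'

```text
time: 12.4
tool_pos: [0.5224, -0.0248, 0.005]
orientation: [-3.033, -0.814, 0.004]
ft_force: [-0.2, -0.7, 1.4]
opening: 0.937
grasp_force: 0.0
```

Request:
move_arm --increments '[[[0,0,0,0,0,0],[0,0,0,0,0,0],[0,0,0,0,0,0],[0,0,0,0,0,0],[0,0,0,0,0,0],[0,0,0,0,0,0],[0,0,0,0,0,0],[0,0,0,0,0,0]]]' --fingers 2.0 --squeeze 30

```text
time: 13.07
tool_pos: [0.5243, -0.0257, 0.0067]
orientation: [-3.035, -0.812, -0.003]
ft_force: [-1.3, 0.7, 6.2]
opening: 0.358
grasp_force: 29.6
```

Request:
move_arm --increments '[[[0,0,-1.0,0,0,0],[0,0,-2.5,0,0,0],[0,0,-4.3,0,0,0],[0,0,-6.1,0,0,0],[0,0,-8,0,0,0],[0,0,-10,0,0,0],[0,0,-12,0,0,0],[0,0,-13,0,0,0]]]'

```text
time: 13.73
tool_pos: [0.5245, -0.0261, 0.1386]
orientation: [3.034, 0.811, 0.005]
ft_force: [0.5, -0.5, -0.1]
opening: 0.355
grasp_force: 30.0
```

Request:
move_arm --increments '[[[1.6,-2.4,0,0,0,-0.02],[3.2,-4.8,0,0,0,-0.04],[4.8,-7.2,0,0,0,-0.06],[6.4,-9.6,0,0,0,-0.08],[8,-12,0,0,0,-0.1],[9.6,-14.4,0,0,0,-0.11],[11.2,-16.8,0,0,0,-0.13],[12.8,-19.2,0,0,0,-0.15]]]'

```text
time: 14.4
tool_pos: [0.538, 0.2056, 0.1355]
orientation: [2.965, 1.038, -0.001]
ft_force: [0.5, -0.3, -0.6]
opening: 0.357
grasp_force: 30.1
```

Request:
move_arm --increments '[[[1.9,-2.2,0,0,0,-0.02],[3.9,-4.3,0,0,0,-0.04],[5.8,-6.5,0,0,0,-0.06],[7.8,-8.6,0,0,0,-0.08],[7.8,-8.6,0,0,0,-0.08],[7.8,-8.6,0,0,0,-0.08],[7.8,-8.6,0,0,0,-0.08]]]'

```text
time: 14.98
tool_pos: [0.5454, 0.3197, 0.1352]
orientation: [2.921, 1.155, -0.002]
ft_force: [0.1, -0.8, -0.9]
opening: 0.358
grasp_force: 30.1
```

```bash
cat > chk.py <<'E'
from h import *
from bench import bot
def go(s,p):
    c=proj(s,[*p[:2],p[2]+.02]);hsv=cv2.cvtColor(s["pixels"],cv2.COLOR_BGR2HSV)
    m=((hsv[...,0]<18)&(hsv[...,1]>90)&(hsv[...,2]>40)).astype(np.uint8)
    u,v=c.astype(int);r=m[v-8:v+9,u-14:u+18];cols=np.where(r.sum(0)>8)[0]
    print("tool",p.round(4),"pred col",c.round(1),"edges rel",(cols.min()+u-14-c[0]).round(1),(cols.max()+u-14-c[0]).round(1))
if __name__=="__main__":
    go(dict(np.load("s5.npz")),np.array([.57622,.35142,.13455]))
    st=bot.read_state();print(st["grasp_force"],st["ft_force"].round(1));go(bot.snapshot("scene"),st["tool_pos"])
E
python3 chk.py
```

```text
tool [0.5762 0.3514 0.1346] pred col [126.5 165.2] edges rel 4.5 8.5
30.0681007001549 [ 0.1 -0.8 -0.9]
tool [0.5454 0.3197 0.1352] pred col [148.1 166.5] edges rel -6.1 6.9
```

Bottle 2 sits about 3 mm further toward the handle in the grip than bottle 1 did, so I'll shift −0.3 cm along tool x while lowering.

Request:
move_arm --increments '[[[-0.3,0,0,0,0,0],[-0.3,0,2,0,0,0],[-0.3,0,4,0,0,0],[-0.3,0,6,0,0,0],[-0.3,0,8,0,0,0],[-0.3,0,10,0,0,0],[-0.3,0,10.6,0,0,0],[-0.3,0,10.6,0,0,0]]]'

```text
time: 15.7
tool_pos: [0.542, 0.3163, 0.0279]
orientation: [2.922, 1.153, -0.006]
ft_force: [-0.9, -0.4, -0.3]
opening: 0.358
grasp_force: 30.1
```

Request:
move_arm --increments '[[[0,0,0.4,0,0,0],[0,0,0.8,0,0,0],[0,0,1.2,0,0,0],[0,0,1.2,0,0,0],[0,0,1.2,0,0,0]]]'

```text
time: 16.12
tool_pos: [0.5438, 0.3183, 0.0179]
orientation: [-2.922, -1.155, -0.001]
ft_force: [-0.2, -0.5, -0.4]
opening: 0.354
grasp_force: 30.1
```

Request:
move_arm --increments '[[[0,0,0.4,0,0,0],[0,0,0.8,0,0,0],[0,0,1.2,0,0,0],[0,0,1.5,0,0,0],[0,0,1.5,0,0,0],[0,0,1.5,0,0,0]]]'

```text
time: 16.62
tool_pos: [0.5439, 0.3186, 0.0037]
orientation: [-2.921, -1.155, -0.002]
ft_force: [-2.8, -0.4, 9.6]
opening: 0.355
grasp_force: 31.1
```

Request:
move_arm --increments '[[[0,0,0,0,0,0],[0,0,0,0,0,0],[0,0,0,0,0,0],[0,0,0,0,0,0],[0,0,0,0,0,0],[0,0,0,0,0,0],[0,0,0,0,0,0]]]' --fingers 8.0

```text
time: 17.2
tool_pos: [0.5436, 0.3182, 0.0025]
orientation: [2.922, 1.155, -0.0]
ft_force: [-0.2, 0.2, 0.9]
opening: 0.937
grasp_force: 0.0
```

```bash
python3 - <<'E'
import json
p=[.5436,.3181,.003,-46.8646];json.dump(p,open("cmd.json","w"))
E
python3 plan.py 2.2 "_ _ .115 _"; python3 plan.py 3.2 ".5604 -.002 .115 -60"; python3 plan.py 2 "_ _ .006 _"; cp cmd.json cmdT.json
echo; python3 plan.py 2 "_ _ .136 _"; python3 plan.py 3 ".5102 .2870 .136 -46.9"
```

```text
[[[0.0,0.0,-1.9,0.0,0.0,0.0],[0.0,0.0,-3.7,0.0,0.0,0.0],[0.0,0.0,-5.6,0.0,0.0,0.0],[0.0,0.0,-7.5,0.0,0.0,0.0],[0.0,0.0,-9.3,0.0,0.0,0.0],[0.0,0.0,-11.2,0.0,0.0,0.0]]]
[  0.5436   0.3181   0.115  -46.8646]
[[[-1.9,2.2,0.0,0.0,0.0,0.02],[-3.8,4.5,0.0,0.0,0.0,0.04],[-5.6,6.7,0.0,0.0,0.0,0.06],[-7.5,8.9,0.0,0.0,0.0,0.08],[-9.4,11.1,0.0,0.0,0.0,0.1],[-11.3,13.4,0.0,0.0,0.0,0.13],[-13.1,15.6,0.0,0.0,0.0,0.15],[-15.0,17.8,0.0,0.0,0.0,0.17]]]
[[[-1.5,2.5,0.0,0.0,0.0,0.02],[-3.0,5.1,0.0,0.0,0.0,0.04],[-4.4,7.6,0.0,0.0,0.0,0.06]]]
[ 5.60900e-01 -2.00000e-03  1.15000e-01 -6.00426e+01]
[[[0.0,0.0,1.8,0.0,0.0,0.0],[0.0,0.0,3.6,0.0,0.0,0.0],[0.0,0.0,5.4,0.0,0.0,0.0],[0.0,0.0,7.3,0.0,0.0,0.0],[0.0,0.0,9.1,0.0,0.0,0.0],[0.0,0.0,10.9,0.0,0.0,0.0]]]
[ 5.60900e-01 -2.00000e-03  6.00000e-03 -6.00426e+01]

[[[0.0,0.0,-1.9,0.0,0.0,0.0],[0.0,0.0,-3.7,0.0,0.0,0.0],[0.0,0.0,-5.6,0.0,0.0,0.0],[0.0,0.0,-7.4,0.0,0.0,0.0],[0.0,0.0,-9.3,0.0,0.0,0.0],[0.0,0.0,-11.1,0.0,0.0,0.0],[0.0,0.0,-13.0,0.0,0.0,0.0]]]
[ 5.60900e-01 -2.00000e-03  1.36000e-01 -6.00426e+01]
[[[1.0,-2.8,0.0,0.0,0.0,-0.02],[2.0,-5.5,0.0,0.0,0.0,-0.05],[3.0,-8.3,0.0,0.0,0.0,-0.07],[4.0,-11.0,0.0,0.0,0.0,-0.09],[5.0,-13.8,0.0,0.0,0.0,-0.11],[6.0,-16.5,0.0,0.0,0.0,-0.14],[7.0,-19.3,0.0,0.0,0.0,-0.16],[8.0,-22.1,0.0,0.0,0.0,-0.18]]]
[[[1.5,-2.5,0.0,0.0,0.0,-0.03],[3.0,-5.0,0.0,0.0,0.0,-0.05]]]
[  0.5105   0.2869   0.136  -46.8646]
```

Bottle 2 is seated (light floor contact, 10 N) and released. On to bottle 3.

Request:
move_arm --increments '[[[0,0,-1.0,0,0,0],[0,0,-2.8,0,0,0],[0,0,-5,0,0,0],[0,0,-7,0,0,0],[0,0,-9.2,0,0,0],[0,0,-11.2,0,0,0]]]'

```text
time: 17.7
tool_pos: [0.5438, 0.3183, 0.1168]
orientation: [-2.922, -1.155, -0.002]
ft_force: [1.0, 0.6, 0.7]
opening: 0.935
grasp_force: 0.0
```

Request:
move_arm --increments '[[[-1.9,2.2,0,0,0,0.02],[-3.8,4.5,0,0,0,0.04],[-5.6,6.7,0,0,0,0.06],[-7.5,8.9,0,0,0,0.08],[-9.4,11.1,0,0,0,0.1],[-11.3,13.4,0,0,0,0.13],[-13.1,15.6,0,0,0,0.15],[-15,17.8,0,0,0,0.17]]]'

```text
time: 18.37
tool_pos: [0.5561, 0.0845, 0.1156]
orientation: [3.009, 0.901, 0.002]
ft_force: [0.5, -0.2, -0.6]
opening: 0.936
grasp_force: 0.0
```

Request:
move_arm --increments '[[[-1.5,2.5,0,0,0,0.02],[-3,5.1,0,0,0,0.04],[-4.4,7.6,0,0,0,0.06],[-4.4,7.6,0,0,0,0.06],[-4.4,7.6,0,0,0,0.06],[-4.4,7.6,0,0,0,0.06]]]'

```text
time: 18.87
tool_pos: [0.5611, -0.0016, 0.1151]
orientation: [-3.035, -0.811, -0.001]
ft_force: [0.5, 0.1, -0.9]
opening: 0.936
grasp_force: 0.0
```

Run:
```python
from h import *
from bench import bot
st=bot.read_state();print(st["tool_pos"])
w=bot.snapshot("wrist");s=bot.snapshot("scene")
b=cv2.resize(s["pixels"][130:255,85:235],(456,380),interpolation=cv2.INTER_CUBIC);a=cv2.resize(w["pixels"][80:384,130:400],(337,380))
cv2.imwrite("pics/w8.png",np.hstack([a,b]))
```

```text
[ 0.56105211 -0.001636    0.11512239]
```

View pics/w8.png

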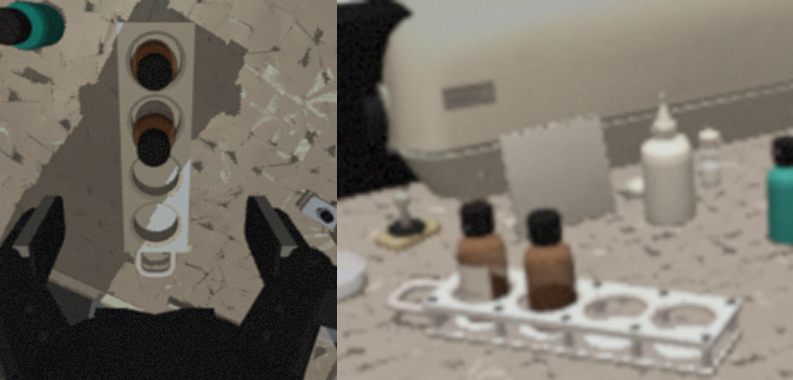

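Bottles 1 and 2 stand upright in wells 1 and 2. Bottle 3's cap at (154,147) lies between the fingers as before. Same routine again.

Request:
move_arm --increments '[[[0,0,1.8,0,0,0],[0,0,3.6,0,0,0],[0,0,5.4,0,0,0],[0,0,7.3,0,0,0],[0,0,9.1,0,0,0],[0,0,10.9,0,0,0],[0,0,10.9,0,0,0],[0,0,10.9,0,0,0]]]'

```text
time: 19.63
tool_pos: [0.5598, -0.0009, 0.005]
orientation: [-3.033, -0.814, 0.004]
ft_force: [0.5, 0.2, 0.5]
opening: 0.94
grasp_force: 0.0
```

Request:
move_arm --increments '[[[0,0,0,0,0,0],[0,0,0,0,0,0],[0,0,0,0,0,0],[0,0,0,0,0,0],[0,0,0,0,0,0],[0,0,0,0,0,0],[0,0,0,0,0,0],[0,0,0,0,0,0]]]' --fingers 2.0 --squeeze 30

```text
time: 20.3
tool_pos: [0.5618, -0.0018, 0.0068]
orientation: [3.035, 0.812, 0.003]
ft_force: [-0.1, 0.9, 6.0]
opening: 0.359
grasp_force: 29.5
```

Request:
move_arm --increments '[[[0,0,-1.0,0,0,0],[0,0,-2.5,0,0,0],[0,0,-4.3,0,0,0],[0,0,-6.1,0,0,0],[0,0,-8,0,0,0],[0,0,-10,0,0,0],[0,0,-12,0,0,0],[0,0,-13,0,0,0]]]'

```text
time: 20.97
tool_pos: [0.5621, -0.002, 0.1387]
orientation: [3.034, 0.811, 0.005]
ft_force: [0.2, 0.1, -0.4]
opening: 0.366
grasp_force: 30.0
```

Request:
move_arm --increments '[[[1,-2.8,0,0,0,-0.02],[2,-5.5,0,0,0,-0.05],[3,-8.3,0,0,0,-0.07],[4,-11,0,0,0,-0.09],[5,-13.8,0,0,0,-0.11],[6,-16.5,0,0,0,-0.14],[7,-19.3,0,0,0,-0.16],[8,-22.1,0,0,0,-0.18]]]'

```text
time: 21.63
tool_pos: [0.5193, 0.2307, 0.1356]
orientation: [2.949, 1.083, -0.0]
ft_force: [1.0, -1.1, 0.2]
opening: 0.365
grasp_force: 30.1
```

Request:
move_arm --increments '[[[1.5,-2.5,0,0,0,-0.03],[3,-5,0,0,0,-0.05],[3,-5,0,0,0,-0.05],[3,-5,0,0,0,-0.05],[3,-5,0,0,0,-0.05]]]'

```text
time: 22.05
tool_pos: [0.5102, 0.2865, 0.1354]
orientation: [2.921, 1.155, -0.001]
ft_force: [1.1, 0.0, -1.0]
opening: 0.361
grasp_force: 30.1
```

```bash
python3 chk.py
```

```text
tool [0.5762 0.3514 0.1346] pred col [126.5 165.2] edges rel 4.5 8.5
30.078584449365735 [ 1.1  0.  -1. ]
tool [0.5102 0.2865 0.1354] pred col [171.7 168.6] edges rel 4.3 7.3
```

Request:
move_arm --increments '[[[-0.2,0,0,0,0,0],[-0.2,0,2,0,0,0],[-0.2,0,4,0,0,0],[-0.2,0,6,0,0,0],[-0.2,0,8,0,0,0],[-0.2,0,10,0,0,0],[-0.2,0,10.6,0,0,0],[-0.2,0,10.6,0,0,0]]]'

```text
time: 22.77
tool_pos: [0.5076, 0.2838, 0.028]
orientation: [2.922, 1.152, -0.006]
ft_force: [-0.9, 0.1, -1.1]
opening: 0.361
grasp_force: 30.1
```

Request:
move_arm --increments '[[[0,0,0.4,0,0,0],[0,0,0.8,0,0,0],[0,0,1.2,0,0,0],[0,0,1.2,0,0,0],[0,0,1.2,0,0,0]]]'

```text
time: 23.18
tool_pos: [0.5092, 0.2858, 0.0179]
orientation: [2.922, 1.155, 0.001]
ft_force: [-0.1, 0.2, -0.5]
opening: 0.36
grasp_force: 30.1
```

Request:
move_arm --increments '[[[0,0,0.4,0,0,0],[0,0,0.8,0,0,0],[0,0,1.2,0,0,0],[0,0,1.5,0,0,0],[0,0,1.5,0,0,0],[0,0,1.5,0,0,0]]]'

```text
time: 23.68
tool_pos: [0.5092, 0.2861, 0.0037]
orientation: [-2.921, -1.155, -0.001]
ft_force: [-3.6, -1.5, 11.3]
opening: 0.361
grasp_force: 31.1
```

Request:
move_arm --increments '[[[0,0,0,0,0,0],[0,0,0,0,0,0],[0,0,0,0,0,0],[0,0,0,0,0,0],[0,0,0,0,0,0],[0,0,0,0,0,0],[0,0,0,0,0,0]]]' --fingers 8.0

```text
time: 24.27
tool_pos: [0.509, 0.2857, 0.0025]
orientation: [2.922, 1.155, -0.0]
ft_force: [-0.9, -0.7, 0.6]
opening: 0.936
grasp_force: 0.0
```

```bash
python3 - <<'E'
import json
p=[.5090,.2855,.003,-46.8646];json.dump(p,open("cmd.json","w"))
E
python3 plan.py 2.2 "_ _ .115 _"|tail -1; python3 plan.py 3.2 ".603 .0222 .115 -60"; python3 plan.py 2 "_ _ .006 _"|tail -1
echo; python3 plan.py 2 "_ _ .136 _"|tail -1; python3 plan.py 3 ".4749 .2541 .136 -46.9"
```

```text
[  0.509    0.2855   0.115  -46.8646]
[[[-1.2,2.8,0.0,0.0,0.0,0.03],[-2.5,5.7,0.0,0.0,0.0,0.05],[-3.7,8.5,0.0,0.0,0.0,0.08],[-5.0,11.4,0.0,0.0,0.0,0.1],[-6.2,14.2,0.0,0.0,0.0,0.13],[-7.4,17.1,0.0,0.0,0.0,0.15],[-8.7,19.9,0.0,0.0,0.0,0.18],[-9.9,22.8,0.0,0.0,0.0,0.2]]]
[[[-0.7,3.0,0.0,0.0,0.0,0.03]]]
[ 6.02400e-01  2.22000e-02  1.15000e-01 -6.00426e+01]
[ 6.02400e-01  2.22000e-02  6.00000e-03 -6.00426e+01]

[ 6.02400e-01  2.22000e-02  1.36000e-01 -6.00426e+01]
[[[0.1,-2.9,0.0,0.0,0.0,-0.03],[0.1,-5.9,0.0,0.0,0.0,-0.05],[0.2,-8.8,0.0,0.0,0.0,-0.08],[0.2,-11.8,0.0,0.0,0.0,-0.1],[0.3,-14.7,0.0,0.0,0.0,-0.13],[0.4,-17.6,0.0,0.0,0.0,-0.15],[0.4,-20.6,0.0,0.0,0.0,-0.18],[0.5,-23.5,0.0,0.0,0.0,-0.2]]]
[[[0.6,-2.9,0.0,0.0,0.0,-0.03]]]
[  0.4747   0.254    0.136  -46.8646]
```

Request:
move_arm --increments '[[[0,0,-1.0,0,0,0],[0,0,-2.8,0,0,0],[0,0,-5,0,0,0],[0,0,-7,0,0,0],[0,0,-9.2,0,0,0],[0,0,-11.2,0,0,0]]]'

```text
time: 24.77
tool_pos: [0.5092, 0.2858, 0.1167]
orientation: [-2.922, -1.155, -0.001]
ft_force: [0.2, 0.2, -0.3]
opening: 0.934
grasp_force: 0.0
```

Request:
move_arm --increments '[[[-1.2,2.8,0,0,0,0.03],[-2.5,5.7,0,0,0,0.05],[-3.7,8.5,0,0,0,0.08],[-5,11.4,0,0,0,0.1],[-6.2,14.2,0,0,0,0.13],[-7.4,17.1,0,0,0,0.15],[-8.7,19.9,0,0,0,0.18],[-9.9,22.8,0,0,0,0.2]]]'

```text
time: 25.43
tool_pos: [0.5929, 0.0502, 0.1155]
orientation: [3.023, 0.855, 0.001]
ft_force: [0.1, 0.2, 0.5]
opening: 0.934
grasp_force: 0.0
```

Request:
move_arm --increments '[[[-0.7,3,0,0,0,0.03],[-0.7,3,0,0,0,0.03],[-0.7,3,0,0,0,0.03],[-0.7,3,0,0,0,0.03]]]'

```text
time: 25.77
tool_pos: [0.6023, 0.0226, 0.115]
orientation: [-3.035, -0.811, -0.0]
ft_force: [-1.5, -0.1, 0.5]
opening: 0.939
grasp_force: 0.0
```

Run:
```python
from h import *
from bench import bot
st=bot.read_state();print(st["tool_pos"])
w=bot.snapshot("wrist");s=bot.snapshot("scene")
b=cv2.resize(s["pixels"][130:255,85:235],(456,380),interpolation=cv2.INTER_CUBIC);a=cv2.resize(w["pixels"][80:384,130:400],(337,380))
cv2.imwrite("pics/w9.png",np.hstack([a,b]))
```

```text
[0.60232536 0.02256144 0.11504231]
```

View pics/w9.png

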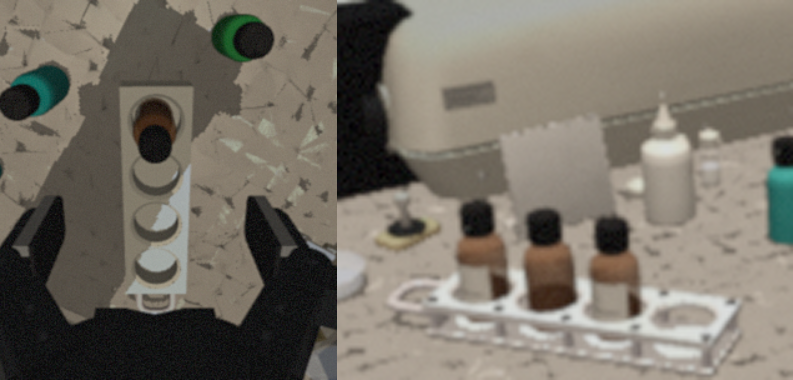

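Bottles 1 to 3 are upright in their wells. Bottle 4's cap at (155,143) is centred between the fingers, and the turquoise and green neighbours are clear.

Request:
move_arm --increments '[[[0,0,1.8,0,0,0],[0,0,3.6,0,0,0],[0,0,5.4,0,0,0],[0,0,7.3,0,0,0],[0,0,9.1,0,0,0],[0,0,10.9,0,0,0],[0,0,10.9,0,0,0],[0,0,10.9,0,0,0]]]'

```text
time: 26.53
tool_pos: [0.6011, 0.0234, 0.0051]
orientation: [-3.034, -0.814, 0.004]
ft_force: [-0.2, 1.2, 0.5]
opening: 0.933
grasp_force: 0.0
```

Request:
move_arm --increments '[[[0,0,0,0,0,0],[0,0,0,0,0,0],[0,0,0,0,0,0],[0,0,0,0,0,0],[0,0,0,0,0,0],[0,0,0,0,0,0],[0,0,0,0,0,0],[0,0,0,0,0,0]]]' --fingers 2.0 --squeeze 30

```text
time: 27.2
tool_pos: [0.6034, 0.0227, 0.0068]
orientation: [-3.035, -0.812, -0.003]
ft_force: [-0.9, 0.7, 6.4]
opening: 0.354
grasp_force: 29.6
```

Request:
move_arm --increments '[[[0,0,-1.0,0,0,0],[0,0,-2.5,0,0,0],[0,0,-4.3,0,0,0],[0,0,-6.1,0,0,0],[0,0,-8,0,0,0],[0,0,-10,0,0,0],[0,0,-12,0,0,0],[0,0,-13,0,0,0]]]'

```text
time: 27.87
tool_pos: [0.6036, 0.0223, 0.1387]
orientation: [3.034, 0.811, 0.005]
ft_force: [0.2, 0.2, -0.2]
opening: 0.357
grasp_force: 30.0
```

Request:
move_arm --increments '[[[0.1,-2.9,0,0,0,-0.03],[0.1,-5.9,0,0,0,-0.05],[0.2,-8.8,0,0,0,-0.08],[0.2,-11.8,0,0,0,-0.1],[0.3,-14.7,0,0,0,-0.13],[0.4,-17.6,0,0,0,-0.15],[0.4,-20.6,0,0,0,-0.18],[0.5,-23.5,0,0,0,-0.2]]]'

```text
time: 28.53
tool_pos: [0.4882, 0.2294, 0.1355]
orientation: [2.938, 1.112, -0.001]
ft_force: [-0.7, -0.3, -1.0]
opening: 0.357
grasp_force: 30.0
```

Request:
move_arm --increments '[[[0.6,-2.9,0,0,0,-0.03],[0.6,-2.9,0,0,0,-0.03],[0.6,-2.9,0,0,0,-0.03],[0.6,-2.9,0,0,0,-0.03]]]'

```text
time: 28.87
tool_pos: [0.4748, 0.2539, 0.1355]
orientation: [2.921, 1.155, -0.0]
ft_force: [0.3, -0.5, -0.5]
opening: 0.356
grasp_force: 30.1
```

```bash
python3 chk.py
```

```text
tool [0.5762 0.3514 0.1346] pred col [126.5 165.2] edges rel 4.5 8.5
30.081575594376773 [ 0.3 -0.5 -0.5]Traceback (most recent call last):
  File "chk.py", line 10, in <module>
    st=bot.read_state();print(st["grasp_force"],st["ft_force"].round(1));go(bot.snapshot("scene"),st["tool_pos"])
                                                                         ~~^^^^^^^^^^^^^^^^^^^^^^^^^^^^^^^^^^^^^^
  File "chk.py", line 7, in go
    print("tool",p.round(4),"pred col",c.round(1),"edges rel",(cols.min()+u-14-c[0]).round(1),(cols.max()+u-14-c[0]).round(1))
                                                               ~~~~~~~~^^
    return umr_minimum(a, axis, None, out, keepdims, initial, where)
ValueError: zero-size array to reduction operation minimum which has no identity
```

Run:
```python
from h import *
from bench import bot
st=bot.read_state();s=bot.snapshot("scene");p=st["tool_pos"];c=proj(s,[*p[:2],p[2]+.02]);u,v=c.astype(int);print(c)
hsv=cv2.cvtColor(s["pixels"],cv2.COLOR_BGR2HSV)
for dv in(-4,0,4,8,12):print(dv,[(int(a[1]),int(a[2])) for a in hsv[v+dv,u-14:u+16]])
d=s["depth"]
for dv in(0,8,12):print((d[v+dv,u-14:u+16]*100).round(0).astype(int))
s0=dict(np.load("s5.npz"));c0=proj(s0,[.57622,.35142,.15455]);u0,v0=c0.astype(int);print("ref",c0)
for dv in(0,8,12):print((s0["depth"][v0+dv,u0-14:u0+16]*100).round(0).astype(int))
```

```text
[195.89900194 170.83981948]
-4 [(43, 131), (42, 127), (47, 125), (45, 120), (44, 123), (33, 124), (26, 119), (28, 117), (22, 117), (22, 117), (20, 116), (25, 114), (22, 116), (22, 114), (23, 120), (27, 124), (35, 133), (36, 140), (36, 133), (38, 120), (38, 113), (42, 109), (44, 109), (46, 110), (45, 107), (45, 108), (47, 109), (44, 109), (49, 109), (44, 110)]
0 [(45, 113), (48, 112), (42, 110), (46, 111), (47, 109), (41, 123), (37, 130), (37, 131), (39, 132), (37, 131), (36, 129), (32, 128), (38, 129), (36, 142), (35, 151), (37, 150), (37, 138), (38, 129), (39, 130), (35, 130), (39, 119), (37, 109), (42, 108), (44, 109), (41, 112), (38, 113), (43, 112), (42, 108), (47, 108), (46, 111)]
4 [(45, 107), (44, 110), (47, 108), (46, 106), (47, 109), (40, 120), (36, 136), (37, 146), (39, 151), (38, 154), (38, 155), (34, 156), (36, 158), (39, 157), (36, 154), (36, 154), (37, 151), (38, 148), (39, 144), (40, 139), (37, 132), (39, 125), (38, 135), (33, 179), (26, 204), (22, 212), (20, 212), (22, 209), (26, 195), (35, 160)]
8 [(45, 108), (50, 107), (48, 107), (44, 117), (32, 168), (36, 158), (42
[... 664 characters left out ...]
 80
  80  80  80  80 114 114 115 115 115 115 116 115]
[112 112 112 113 103  81  80  80  80  80  80  80  80  80  80  80  80  80
  80  81  81  81  81 110 110 110 110 110 110 120]
[112 113 113 113 103 103 102 102 102  80  80  81  80  80  80  81  81  81
 103 103 104 117 117 110 110 110 110 111 110 111]
ref [126.51864973 165.15126191]
[102 102 102 102 102 102 102  83  83  83  83  83  83  83  83  83  83  83
  83  83  83  83  84  84  84 104 104 104 105 105]
[102 103 102 102 102 102 102 103  84  84  84  83  83  83  83  83  83  83
  84  83  84  84  84  84 104 104 104 105 105 105]
[102 102 102 102 102 102 102 103 103 102 102 103 102 103 103 103 103 103
 104 104 104 104 104 104 104 105 101 101 101 101]
```

The depth silhouette puts bottle 4 about 3.5 mm toward the handle in the grip, so I'll shift −0.35 cm while lowering.

Request:
move_arm --increments '[[[-0.3,0,0,0,0,0],[-0.35,0,2,0,0,0],[-0.35,0,4,0,0,0],[-0.35,0,6,0,0,0],[-0.35,0,8,0,0,0],[-0.35,0,10,0,0,0],[-0.35,0,10.6,0,0,0],[-0.35,0,10.6,0,0,0]]]'

```text
time: 29.63
tool_pos: [0.4709, 0.2503, 0.028]
orientation: [2.922, 1.153, -0.006]
ft_force: [-0.9, -0.4, 1.0]
opening: 0.354
grasp_force: 30.1
```

Request:
move_arm --increments '[[[0,0,0.4,0,0,0],[0,0,0.8,0,0,0],[0,0,1.2,0,0,0],[0,0,1.2,0,0,0],[0,0,1.2,0,0,0]]]'

```text
time: 30.05
tool_pos: [0.4723, 0.252, 0.0179]
orientation: [-2.922, -1.155, -0.001]
ft_force: [0.3, -0.2, -0.5]
opening: 0.361
grasp_force: 30.1
```

Request:
move_arm --increments '[[[0,0,0.4,0,0,0],[0,0,0.8,0,0,0],[0,0,1.2,0,0,0],[0,0,1.5,0,0,0],[0,0,1.5,0,0,0],[0,0,1.5,0,0,0]]]'

```text
time: 30.55
tool_pos: [0.4728, 0.2527, 0.0036]
orientation: [-2.921, -1.155, -0.003]
ft_force: [-1.5, 0.7, 9.9]
opening: 0.356
grasp_force: 30.8
```

Request:
move_arm --increments '[[[0,0,0,0,0,0],[0,0,0,0,0,0],[0,0,0,0,0,0],[0,0,0,0,0,0],[0,0,0,0,0,0],[0,0,0,0,0,0],[0,0,0,0,0,0]]]' --fingers 8.0

```text
time: 31.13
tool_pos: [0.4721, 0.2518, 0.0025]
orientation: [2.922, 1.155, -0.0]
ft_force: [0.0, 0.3, 0.7]
opening: 0.935
grasp_force: 0.0
```

Request:
move_arm --increments '[[[0,0,-1.0,0,0,0],[0,0,-2.8,0,0,0],[0,0,-5,0,0,0],[0,0,-7,0,0,0],[0,0,-9.2,0,0,0],[0,0,-11.2,0,0,0],[0,0,-13,0,0,0],[0,0,-15,0,0,0]]]'

```text
time: 31.8
tool_pos: [0.4721, 0.2518, 0.1543]
orientation: [-2.922, -1.155, -0.001]
ft_force: [-0.3, -0.2, -0.1]
opening: 0.934
grasp_force: 0.0
```

Request:
move_arm --increments '[[[-1.5,2,0,0,0,0],[-3,4,0,0,0,0],[-5,6,0,0,0,0],[-7,9,0,0,0,0],[-8,12,0,0,0,0],[-8,15,0,0,0,0],[-8,15,0,0,0,0],[-8,15,0,0,0,0]]]'

```text
time: 32.47
tool_pos: [0.5171, 0.0867, 0.1533]
orientation: [-2.923, -1.151, -0.001]
ft_force: [0.1, 0.6, -1.0]
opening: 0.936
grasp_force: 0.0
```

Run:
```python
from h import *
from bench import bot
st=bot.read_state();print(st["tool_pos"],st["time"])
t=bot.snapshot("top");s=bot.snapshot("scene")
b=cv2.resize(s["pixels"][120:260,80:380],(790,370),interpolation=cv2.INTER_CUBIC);a=cv2.resize(t["pixels"][110:240,105:385],None,fx=1,fy=1)
a=cv2.resize(t["pixels"][140:235,105:400],(790,225),interpolation=cv2.INTER_CUBIC)
cv2.imwrite("pics/end.png",np.vstack([b,a]))
g=t["pixels"].max(2)
print([proj(t,[*m,.086]).round(1).tolist() for m in([.579,.3519],[.5441,.3189],[.5092,.286],[.4742,.2531])])
m=(g[130:235,105:200]<50).astype(np.uint8);n,l,q,c=cv2.connectedComponentsWithStats(m)
for i in range(1,n):
    if q[i,4]>15:u=c[i]+[105,130];print(u.round(1),q[i,4],ray(t,u,.086).round(4))
```

```text
[0.51709843 0.08666533 0.15326805] 32.4667
[[128.5, 161.8], [142.1, 177.2], [155.9, 192.7], [169.8, 208.5]]
```

View pics/end.png

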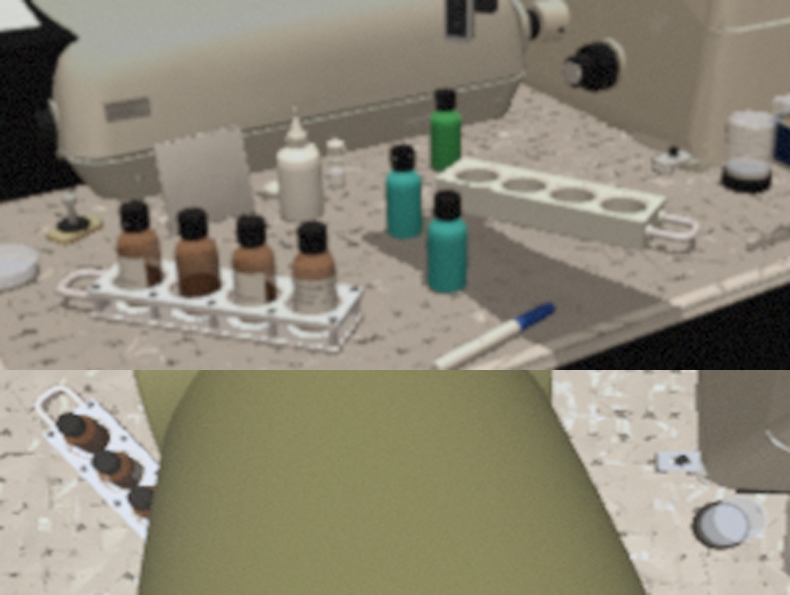

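All four amber bottles stand upright and level in wells 1 to 4 (scene panel, caps at x = 135, 192, 251 and 312). The transport rack is empty, the bystanders haven't been disturbed and the gripper is clear. Handing in.

```bash
python3 -c "
from bench import bot
print(bot.sign_off())"
```

```text
the job is handed in; nothing more can be done
None
```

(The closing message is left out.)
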